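Lock the pump unit's hatch

TASK

On the packing table is a green plastic pump unit whose hatch stands ajar: press the hatch fully shut with the fingertips first, then put a fingertip in the slot of each of its two round fasteners, in either order, and turn each clockwise a quarter turn as far as it will go, so that the two slots end in line with each other. Do not turn a fastener while the hatch is still ajar, do not lift the hatch, and leave everything else on the table and on the unit where it is.

Things in the scene. Friction and masses are not known exactly. Their poses are not given: they have to be found in the camera images.
- housing: fixed green plastic housing of the pump unit, 320 (x) by 520 mm (y), top 120 mm above the table; origin at the centre of its underside, x away from the robot, towards the hatch's hinge, y to the left. The hatch covers the left part of its top: hinge line along y at x = +125 mm, y from -70 to +240 mm
- hatch (a joint): opening angle of the hatch, rad: 0 = shut flat on the housing, grows as its near edge (-x side) rises about the hinge at its far edge. Starts between 0.12 and 0.35. Stiff hinge: it stays where it is left, and a push of 2 to 12 N down on its near edge closes it
- hatch_lip (a point): flat spot to press on: on the hatch's top surface, 18 mm in from its free edge, midway between the fasteners, 232 mm from the hinge line. The hatch is a plate 250 (x) by 310 mm (y), 14 mm thick. Shut, this point lies at housing x -107, y +85 mm, 134 mm above the table. Axes: x from free edge to hinge, z out of the hatch's top
- slot_left (a point): centre of the slot's floor in the left (housing +y) fastener, on its axis. Straight square-walled slot, 44 mm wide, 18 mm deep, right across the disc through its axis, open at both ends (the low collar there stands 3 mm above the slot's floor). x along the slot, turning with the disc; z = turning axis, up. Hatch shut: at housing x -45, y +165 mm, 137 mm above the table
- slot_right (a point): centre of the slot's floor in the right (housing -y) fastener, on its axis. Straight square-walled slot, 44 mm wide, 18 mm deep, right across the disc through its axis, open at both ends (the low collar there stands 3 mm above the slot's floor). x along the slot, turning with the disc; z = turning axis, up. Hatch shut: at housing x -45, y +5 mm, 137 mm above the table
- rim_left (a point): centre of the left fastener's top face (155 mm above the table, hatch shut); does not turn. Grey disc 100 mm across, its top 21 mm above the hatch's surface, ringed by a low fixed collar (120 mm across, 6 mm high). A fingertip, or both fingers shut, set 20 to 30 mm from the axis in either half of the slot pushes its side wall round; let the gripper turn with the slot, else a corner near the axis takes the push
- rim_right (a point): centre of the right fastener's top face (155 mm above the table, hatch shut); does not turn. Grey disc 100 mm across, its top 21 mm above the hatch's surface, ringed by a low fixed collar (120 mm across, 6 mm high). A fingertip, or both fingers shut, set 20 to 30 mm from the axis in either half of the slot pushes its side wall round; let the gripper turn with the slot, else a corner near the axis takes the push
- fastener_left (a joint): turn of the left fastener, rad: 0 = slot at right angles to the hinge line (along the housing's x), unlocked; grows clockwise seen from above to 1.571 = hard stop, locked, slot parallel to the hinge line. Starts between 0 and 0.3. Stays where it is left; needs about 0.1 N m, some 4 N at 25 mm from the axis
- fastener_right (a joint): turn of the right fastener, rad: 0 = slot at right angles to the hinge line (along the housing's x), unlocked; grows clockwise seen from above to 1.571 = hard stop, locked, slot parallel to the hinge line. Starts between 0 and 0.3. Stays where it is left; needs about 0.1 N m, some 4 N at 25 mm from the axis
- brass_plug: loose brass hex-headed plug standing on the housing's top, right of the hatch, 50 mm wide, 36 mm high; origin under its centre. Leave alone
- small_carton: loose little cardboard box on the housing's top, right of the hatch, 50 x 70 x 45 mm; origin under its centre. Leave alone
- tape_roll: loose roll of brown tape lying on the table, 100 mm across, 48 mm high; origin under its centre. Leave alone
- screw_jar: loose lidded jar on the table, 60 mm across, 80 mm high; origin under its centre. Leave alone
- label_carton: loose cardboard carton on the table, 100 x 120 x 70 mm; origin under its centre. Leave alone
- mug: loose white mug on the table, 80 mm across, 90 mm high; origin under its centre. Leave alone

How it is judged:
By the outcome, as a careful person would: the job done as asked, in the order asked, and still so for the second after the job is handed in, with the robot touching nothing.
It also fails if it takes over 64 s, if anything falls off the work surface, if the arm or the gripper's body presses on something with over 40 N, if the wrist force passes 120 N, or if a joint passes its speed limit or range.

ROBOT

A 7-joint arm with a two-finger parallel gripper is mounted at the origin on the work surface. World frame = base frame: x ahead of the robot, y to its left, z up, the work surface at z = 0. Lengths are in m, angles in rad, forces in N, time in s.
With the tool pointing down it reaches from about 0.4 to 0.85 m from the base axis. Payload 10.4 kg.
Tool frame: the origin (TCP) lies midway between the tips of the shut fingers; the grasp point (between the pads) lies 19 mm behind it (r.grasp_offset is the distance from the TCP to the grasp point, in m); x points along the fingers, y is the direction in which the jaws open and shut, and the axes are right-handed (so a half turn about x gives the same grasp; the last joint's range is limited). The gripper opens to 87 mm and grips with 3 to 60 N. Pads are 19 mm wide; open, the fingers measure 117 mm over their backs; the gripper's body (75 mm by 190 mm) begins 51 mm behind the grasp point.
Start: joints at [-1.356, 0.332, -0.065, 1.46, 0.022, 1.35, -0.088], TCP at [0.147, 0.607, 0.199] pointing down, gripper open.
Joint ranges: [-2.6, 2.6], [-0.5, 2.12], [-1.47, 1.34], [0.16, 2.42], [-1.27, 4.41], [0.06, 2.06], [-2.6, 2.6]. Speed limits (rad/s): [2.22, 2.22, 2.79, 2.79, 3.14, 3.14, 3.14].

INTERFACE

Orientations are given as a unit quaternion [x, y, z, w].
In Python, from bench import r, vision, close_job gives the robot as it stands. The module is installed in compiled form; this text tells all that it offers.
- The arm moves only by the shell command python3 -m pendant 'ROWS' [OPENING] [FORCE]. ROWS is text: rows parted by semicolons, each of 6 numbers parted by spaces: the shift along the tool's x, y, z in units of 0.25 m (1.0 is 0.25 m), then the turn, a rotation vector about the tool's x, y, z in units of 1.5 rad (1.0 is 1.5 rad). A call has 1 to 8 rows; each row is the pose to reach, as a shift and turn from the pose commanded when the call began, along the tool's axes at that moment; what a row does not reach only later rows make up. A row lasts 1/10 s, in which the tool goes at most 50 mm and 8.59 degrees, less where a joint would pass 70% of its speed; a pose out of reach is approached as far as the arm can. A call with a number of a shift or a turn outside -1 to 1 is refused whole. A call with a gripper value outside its range is refused whole. OPENING is the gripper command: -1 is shut, 1 is fully open, values between are in proportion, set as the call begins (- or left out, the last holds). The fingers move at their own pace and stop on an object; FORCE is the grip in N (left out, the last holds). Time passes only in rows, so rows that repeat a pose let the fingers close. It gives the time, the measured TCP pose, the force and the opening at its end, in the units of the state.
- r.read_state(): the state, without advancing time (a new reading comes with each control period).
- vision.camera(name): name is "side" or "top"; returns (picture, depth): 420x560x3 uint8, blue, green, red; 420x560 float32, m along the optical axis (not along the pixel's ray), 0 where there is no reading.
- vision.get_calibration(name): a dict with "camera_matrix" (3x3 intrinsics, pixels), "rvec" (rotation vector, rad) and "tvec" (3), from world to camera coordinates, as OpenCV has them. Camera axes: x right, y down, z forward; pixel columns grow to the right and rows downward; lengths in m; the calibration is good to about 2 mm. A picture is of the moment at which its call begins. get_calibration takes no time and is no camera call.
- close_job(): hands the job in, once; it reports no verdict.
The state is a dict: "time": time; "joint_positions": joint angles; "joint_vel": joint speeds; "joint_torque": joint torques, N m; "ee_pos": TCP position; "eef_rot": TCP orientation; "ft_force": force on the tool from outside, world axes, zero at the start; "torque": the same for the moment, N m; "width": finger opening in m.
Only numpy, scipy, OpenCV 4.12 (cv2) and the standard library are available. Lean on these libraries where they do the work, as an engineer would, in place of code of your own. Each camera call takes 0.05 s, during which the arm holds its last target. There are 200 camera calls.

## Working session

There is one attempt and no reset: what is moved stays moved. The work goes in short steps, Python scripts to look and compute and a shell command to move; the robot and the scene stay as the last step left them, time stands still between calls to the robot, and variables do not carry over. Pictures are saved under pics/ and viewed, about 8 in all and at most 12, crops included, and the job is handed in when it is done.

```bash
mkdir -p pics; python3 - <<'E'
from bench import r, vision
import cv2,numpy as np
for n in("top","side"):
    p,d=vision.camera(n); cv2.imwrite(f"pics/{n}0.png",p); np.save(f"pics/{n}0.npy",d)
    c=vision.get_calibration(n); R=cv2.Rodrigues(np.array(c["rvec"],float))[0]
    print(n,c["camera_matrix"],"pos",-R.T@np.ravel(c["tvec"]),"axes",R.round(3).tolist())
print(r.read_state())
E
```

```text
top [[419.55215204   0.         269.92081662]
 [  0.         419.55215204 208.43387753]
 [  0.           0.           1.        ]] pos [0.27553677 0.00837938 1.52891808] axes [[0.017, -1.0, -0.003], [-0.974, -0.016, -0.227], [0.227, 0.006, -0.974]]
side [[472.41820086   0.         289.48792223]
 [  0.         472.41820086 208.86799877]
 [  0.           0.           1.        ]] pos [-0.03729806 -0.61423132  1.14567517] axes [[0.718, -0.696, 0.017], [-0.527, -0.559, -0.64], [0.455, 0.451, -0.768]]
{'time': 0.1, 'joint_positions': array([-1.35558884,  0.33280225, -0.06468636,  1.46085052,  0.02160438,
        1.34990253, -0.08848349]), 'joint_vel': array([-2.68477821e-04, -1.79273833e-03, -1.20252942e-03, -3.99118604e-03,
        1.83644041e-04,  4.86999228e-04,  7.74713779e-05]), 'joint_torque': array([ 1.15503783e-03, -6.24539208e+01,  2.45689804e-02, -3.90723681e+01,
       -6.14416064e-02,  3.64843919e-02,  1.12806842e-04]), 'ee_pos': array([0.14715894, 0.60704336, 0.19854075]), 'eef_rot': array([ 0.08342433,  0.70214483, -0.08431837,  0.70208506]), 'ft_force': array([ 0.47552474,  0.6355849 , -0.72792258]), 'torque': array([ 0.01113132, -0.01394494, -0.058847  ]), 'width': 0.0871673478487678}
```

View pics/top0.png

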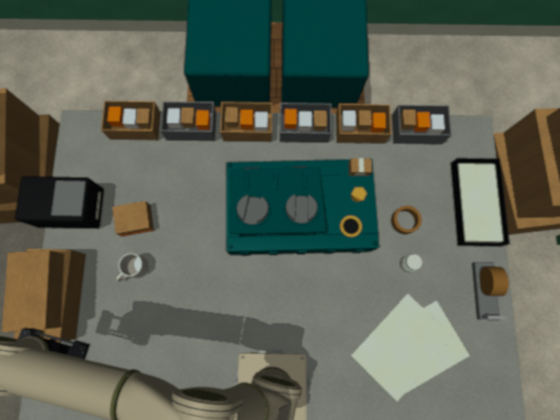

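View pics/side0.png

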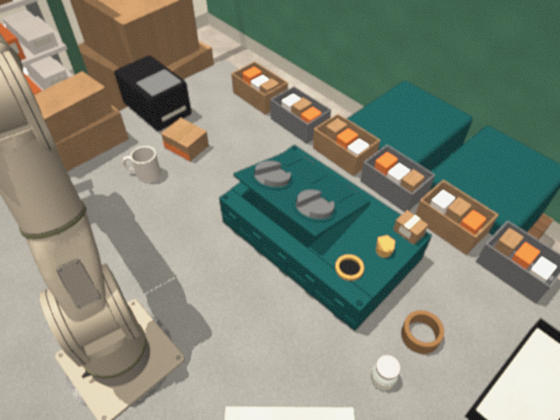

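The pictures show the housing around top pixel (302,207), with the hatch ajar on its left. The grey fasteners are at (253,207) and (302,207), the plug at (359,194) and the small carton at (361,167). The arm is off to the left. Next I'll measure the housing pose, hatch angle and slots.

```bash
cat > h.py <<'E'
from bench import r, vision
import cv2,numpy as np
def cal(n):
    c=vision.get_calibration(n); return np.array(c["camera_matrix"]),cv2.Rodrigues(np.array(c["rvec"],float))[0],np.ravel(c["tvec"])
def cloud(n,d):
    K,R,t=cal(n); v,u=np.mgrid[:420,:560]
    P=np.stack([(u-K[0,2])/K[0,0]*d,(v-K[1,2])/K[1,1]*d,d],-1)
    return (P-t)@R
def proj(n,X):
    K,R,t=cal(n); return cv2.projectPoints(np.atleast_2d(X).astype(float),R,t,K,None)[0][:,0]
E
python3 - <<'E'
from h import *
for n in("top","side"):
    p=cv2.imread(f"pics/{n}0.png"); X=cloud(n,np.load(f"pics/{n}0.npy"))
    hsv=cv2.cvtColor(p,cv2.COLOR_BGR2HSV)
    g=(hsv[...,0]>75)&(hsv[...,0]<100)&(hsv[...,1]>120)
    m=(X[...,2]>.105)&(X[...,2]<.3)&(X[...,0]>.35)&(X[...,0]<.95)&(abs(X[...,1])<.4)
    top=m&g&(X[...,2]<.16)
    m1=g&m&(X[...,2]<.13)
    k,l,s,c=cv2.connectedComponentsWithStats(m1.astype(np.uint8))
    mm=g&m
    k,l,s,c=cv2.connectedComponentsWithStats(mm.astype(np.uint8)); b=1+s[1:,4].argmax()
    Q=X[l==b]; lo=Q[Q[:,2]<.13]
    print(n,len(Q),len(lo),"medz",np.median(lo[:,2]),"rect all",cv2.minAreaRect(Q[:,:2].astype(np.float32)),"rect lo",cv2.minAreaRect(lo[:,:2].astype(np.float32)))
    # hatch plane RANSAC on raised points
    H=Q[Q[:,2]>.15]; best=None;rng=np.random.default_rng(0)
    for _ in range(300):
        a=H[rng.choice(len(H),3,False)]; nn=np.cross(a[1]-a[0],a[2]-a[0]); nn/=np.linalg.norm(nn)+1e-12
        i=abs((H-a[0])@nn)<.003
        if best is None or i.sum()>best.sum(): best=i
    h=H[best]; c=h.mean(0); nn=np.linalg.svd(h-c,full_matrices=False)[2][2]; nn*=np.sign(nn[2])
    print("hatch normal",nn,"angle",np.arccos(nn[2]),"dir",np.arctan2(nn[1],nn[0]),"c",c,len(h),len(H),h.max(0),h.min(0))
    u=proj(n,c)[0].astype(int); x,y=max(u[0]-110,0),max(u[1]-75,0)
    cv2.imwrite(f"pics/{n}0c.png",cv2.resize(p[y:y+130,x:x+200],None,fx=4,fy=4,interpolation=cv2.INTER_CUBIC)); print("crop",x,y)
E
python3 -c "
import cv2,numpy as np
a=[cv2.resize(cv2.imread(f'pics/{n}0c.png'),(460,300)) for n in('top','side')];cv2.imwrite('pics/c1.png',cv2.vconcat(a))"
```

```text
top 10460 5894 medz 0.12083561764123657 rect all ((0.6213003993034363, -0.08914938569068909), (0.317720502614975, 0.5126205086708069), 2.347254991531372) rect lo ((0.6213003993034363, -0.08914938569068909), (0.317720502614975, 0.5126205086708069), 2.347254991531372)
hatch normal [0.26832381 0.012218   0.96325129] angle 0.271941231560519 dir 0.04550310428459383 c [6.04459585e-01 2.19353482e-04 1.75662328e-01] 2307 3418 [0.70973064 0.15531133 0.20515817] [ 0.50161219 -0.15876046  0.15001533]
crop 165 129
side 12650 8475 medz 0.12067875361823423 rect all ((0.6174265146255493, -0.09281593561172485), (0.3162272274494171, 0.518330991268158), 2.1928720474243164) rect lo ((0.6174265146255493, -0.09281593561172485), (0.3162272274494171, 0.518330991268158), 2.1928720474243164)
hatch normal [0.26526614 0.01123559 0.96410976] angle 0.2687266309611871 dir 0.04233059691189252 c [ 0.5948127  -0.0298333   0.17760997] 2417 3148 [0.70490259 0.14197568 0.20418382] [ 0.49868358 -0.16555021  0.15000262]
crop 190 119
```

View pics/c1.png

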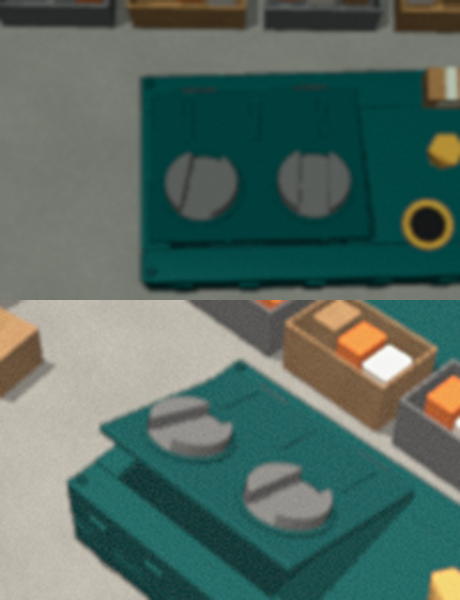

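The housing centre is at about (0.619, -0.091) with yaw 0.04 rad, and the hatch is open about 0.27 rad. The crop shows the left slot leaning roughly 0.2 rad clockwise and the right slot near 0. I'll write a helper that converts a goal pose into row units, then move to the lip.

```bash
cat >> h.py <<'E'
from scipy.spatial.transform import Rotation as Ro
def goal(pos,psi,base=None):
    "shift/turn row (tool units) to pos with tool down, tool z heading psi"
    s=r.read_state() if base is None else base
    R0=Ro.from_quat(s["eef_rot"]); c,sn=np.cos(psi),np.sin(psi)
    R1=Ro.from_matrix(np.array([[0,-sn,c],[0,c,sn],[-1,0,0]]))
    d=R0.inv().apply(np.array(pos)-s["ee_pos"])/.25; w=(R0.inv()*R1).as_rotvec()/1.5
    print("row",d.round(3),w.round(3))
    return dict(ee_pos=np.array(pos),eef_rot=R1.as_quat())
yaw=0.04; C=np.array([.619,-.091])
def hw(x,y): return C+[x*np.cos(yaw)-y*np.sin(yaw),x*np.sin(yaw)+y*np.cos(yaw)]
E
python3 - <<'E'
from h import *
print(hw(-.107,.085),hw(-.045,.165),hw(-.045,.005))
b=goal([.3,.52,.33],-.6); b=goal([.42,.33,.33],-1.0,b); b=goal([.50,.12,.33],-1.4,b); b=goal([.52,-.010,.26],-1.53,b)
E
```

```text
[ 0.5086865  -0.01034685] [0.56743776 0.0720685 ] [ 0.57383605 -0.08780352]
row [-0.526 -0.195  0.676] [0.241 0.    0.001]
row [ 0.    -0.356  0.825] [0.267 0.    0.   ]
row [ 0.    -0.185  0.88 ] [0.267 0.    0.   ]
row [ 0.28  -0.01   0.526] [0.087 0.    0.   ]
```

```bash
python3 -m pendant '-0.52 0 0 0 0 0;-0.52 0 0 0 0 0;-0.52 0 0 0 0 0;-0.53 -0.2 0.68 0.24 0 0;-0.53 -0.2 0.68 0.24 0 0;-0.53 -0.2 0.68 0.24 0 0;-0.53 -0.2 0.68 0.24 0 0;-0.53 -0.2 0.68 0.24 0 0' -1 20
python3 -m pendant '0 -0.36 0.83 0.27 0 0;0 -0.36 0.83 0.27 0 0;0 -0.36 0.83 0.27 0 0;0 -0.36 0.83 0.27 0 0;0 -0.36 0.83 0.27 0 0;0 -0.36 0.83 0.27 0 0'
python3 -m pendant '0 -0.18 0.88 0.27 0 0;0 -0.18 0.88 0.27 0 0;0 -0.18 0.88 0.27 0 0;0 -0.18 0.88 0.27 0 0;0 -0.18 0.88 0.27 0 0;0 -0.18 0.88 0.27 0 0'
python3 -c "
from h import *
s=r.read_state();print(s['joint_positions'],s['ft_force']);goal([.522,-.010,.23],-1.53)"
```

```text
time: 0.9
ee_pos: [0.3056, 0.5157, 0.3318]
eef_rot: [0.211, 0.674, -0.211, 0.676]
ft_force: [0.5, 0.6, 0.1]
width: 0.0305
time: 1.5
ee_pos: [0.4237, 0.3241, 0.332]
eef_rot: [0.342, 0.619, -0.342, 0.619]
ft_force: [0.2, 0.4, -0.5]
width: 0.0004
time: 2.1
ee_pos: [0.5027, 0.1153, 0.3318]
eef_rot: [0.459, 0.538, -0.459, 0.538]
ft_force: [0.0, 0.7, -0.2]
width: 0.0004
[-0.76043254  0.03648623  0.46496848  1.53803511 -0.01588346  1.57077882
 -0.13718688] [ 0.00913605  0.68639674 -0.22620212]
row [ 0.407 -0.003  0.507] [ 0.078  0.    -0.   ]
```

```bash
python3 -m pendant '0 0 0.5 0.08 0 0;0 0 0.5 0.08 0 0;0 0 0.5 0.08 0 0;0.4 0 0.5 0.08 0 0;0.4 0 0.5 0.08 0 0;0.4 0 0.5 0.08 0 0'
python3 -m pendant '0.1 0 0 0 0 0;0.15 -0.01 0 0 0 0;0.2 -0.015 0 0 0 0;0.24 -0.025 0 0 0 0;0.28 -0.035 0 0 0 0;0.32 -0.04 0 0 0 0;0.34 -0.045 0 0 0 0;0.36 -0.05 0 0 0 0'
python3 -c "
from h import *
goal([*hw(-.107,.085),.132],-1.53)"
```

```text
time: 2.7
ee_pos: [0.5183, -0.0031, 0.2257]
eef_rot: [0.485, 0.514, -0.491, 0.509]
ft_force: [-0.8, 0.1, 0.6]
width: 0.0005
time: 3.5
ee_pos: [0.51, -0.0058, 0.1416]
eef_rot: [0.489, 0.511, -0.489, 0.511]
ft_force: [0.4, 0.7, 1.6]
width: 0.0004
row [ 0.038 -0.006  0.018] [ 0.001 -0.    -0.   ]
```

```bash
python3 -m pendant '0.01 0 0 0 0 0;0.02 0 0 0 0 0;0.03 0 0 0 0 0;0.035 0 0 0 0 0;0.04 0 0 0 0 0;0.04 0 0 0 0 0'
```

```text
time: 4.1
ee_pos: [0.5097, -0.006, 0.1316]
eef_rot: [0.489, 0.511, -0.489, 0.511]
ft_force: [-0.6, -0.2, 0.4]
width: 0.0008
```

```bash
python3 - <<'E'
from h import *
p,d=vision.camera("side"); cv2.imwrite("pics/s2.png",cv2.resize(p[90:300,170:450],None,fx=2.8,fy=2.8,interpolation=cv2.INTER_CUBIC))
E
```

```text
(no output)
```

View pics/s2.png

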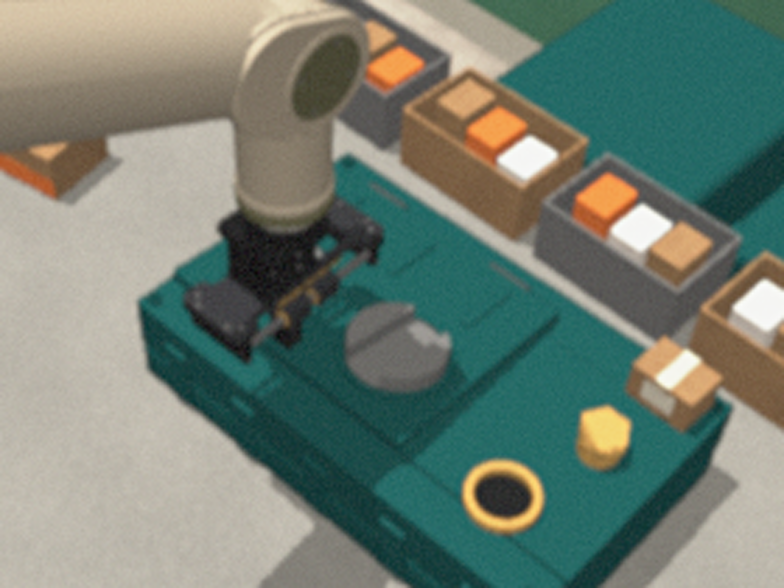

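The hatch now looks flat, with the gripper on its near edge. I'll press until the force shows it is against the housing.

```bash
for k in 1 2; do python3 -m pendant '0.004 0 0 0 0 0;0.008 0 0 0 0 0;0.012 0 0 0 0 0;0.012 0 0 0 0 0' | grep -E "ee_pos|force"; done
```

```text
ee_pos: [0.5097, -0.0059, 0.1286]
ft_force: [-0.3, 0.6, 0.3]
ee_pos: [0.5097, -0.0059, 0.1255]
ft_force: [-0.2, -0.4, 0.3]
```

```bash
cat >> h.py <<'E'
def rel(X):
    a=X[...,:2]-C; c,s=np.cos(yaw),np.sin(yaw)
    return np.stack([a[...,0]*c+a[...,1]*s,-a[...,0]*s+a[...,1]*c,X[...,2]],-1)
def hatch(n):
    p,d=vision.camera(n); Y=rel(cloud(n,d)); 
    hsv=cv2.cvtColor(p,cv2.COLOR_BGR2HSV); g=(hsv[...,0]>75)&(hsv[...,0]<100)&(hsv[...,1]>120)
    for x0 in(-.12,-.08,-.04,0,.04,.08):
        m=g&(abs(Y[...,0]-x0)<.01)&(Y[...,1]>-.06)&(Y[...,1]<.23)&(Y[...,2]>.08)&(Y[...,2]<.21)
        h=g&(abs(Y[...,0]-x0)<.01)&(Y[...,1]<-.08)&(Y[...,1]>-.25)&(Y[...,2]>.08)&(Y[...,2]<.21)
        print(n,x0,m.sum(),np.percentile(Y[m][:,2],[10,50,90]).round(4) if m.any() else '', np.median(Y[h][:,2]).round(4))
    return p,d,Y
E
python3 - <<'E'
from h import *
hatch("top");p,d,Y=hatch("side")
print(r.read_state()['ft_force'],r.read_state()['joint_torque'])
E
```

```text
top -0.12 324 [0.1183 0.1254 0.151 ] 0.1207
top -0.08 123 [0.1445 0.1493 0.155 ] 0.1206
top -0.04 36 [0.1445 0.148  0.1543] 0.1208
top 0 76 [0.1406 0.1445 0.1476] 0.1211
top 0.04 263 [0.1369 0.1404 0.1445] 0.1212
top 0.08 462 [0.1347 0.1383 0.1425] 0.1207
side -0.12 718 [0.119  0.1241 0.1503] 0.1208
side -0.08 223 [0.1453 0.1482 0.1523] 0.1207
side -0.04 85 [0.1421 0.1452 0.1488] 0.1208
side 0 137 [0.1403 0.1428 0.1481] 0.1208
side 0.04 306 [0.1379 0.1405 0.1434] 0.1208
side 0.08 354 [0.1355 0.1381 0.1418] 0.1207
[-0.12112079  0.44961699 -0.12840201] [ 6.87056920e-03 -3.81944311e+01  3.16923335e+00 -3.62111270e+01
 -5.52472787e-02  5.19903190e-02  2.41161280e-03]
```

```bash
python3 - <<'E'
from h import *
t=r.read_state()['ee_pos']; print(t, rel(t[None]))
out=[]
for n in("side","top"):
    p,d=vision.camera(n); u=proj(n,t)[0]; print(n,u); x,y=int(u[0])-40,int(u[1])-30
    c=cv2.resize(p[y:y+60,x:x+80],None,fx=7,fy=7,interpolation=cv2.INTER_CUBIC).copy()
    cv2.circle(c,(int((u[0]-x+.5)*7),int((u[1]-y+.5)*7)),4,(0,0,255),1)
    e=np.array([[*hw(-.125,yy),.15] for yy in(-.07,.24)]); q=((proj(n,e)-[x,y]+.5)*7).astype(int); cv2.line(c,tuple(map(int,q[0])),tuple(map(int,q[1])),(255,0,255),1)
    out.append(cv2.resize(c,(400,300))*1); 
    Y=rel(cloud(n,d)); m=(Y[...,1]>-.03)&(Y[...,1]<.2)&(Y[...,2]>.11)&(Y[...,2]<.18)
    for x0 in np.arange(-.14,-.08,.006):
        k=m&(abs(Y[...,0]-x0)<.003); print(x0.round(3),np.percentile(Y[k][:,2],[10,50,90]).round(3),end=' ')
    print()
c=cv2.convertScaleAbs(cv2.hconcat(out),alpha=1.6); cv2.imwrite("pics/z3.png",c)
E
```

```text
[ 0.50974539 -0.00590772  0.12561034] [[-0.10576444  0.08939323  0.12561034]]
side [272.04618082 217.89714472]
-0.14 [0.118 0.121 0.124] -0.134 [0.119 0.121 0.123] -0.128 [0.118 0.121 0.123] -0.122 [0.119 0.139 0.149] -0.116 [0.119 0.146 0.154] -0.11 [0.119 0.149 0.155] -0.104 [0.147 0.149 0.155] -0.098 [0.146 0.15  0.156] -0.092 [0.146 0.15  0.155] -0.086 [0.147 0.15  0.16 ] -0.08 [0.146 0.151 0.165] 
top [276.43855115 235.18258927]
-0.14 [0.117 0.12  0.125] -0.134 [0.118 0.12  0.125] -0.128 [0.118 0.121 0.127] -0.122 [0.118 0.122 0.142] -0.116 [0.122 0.149 0.153] -0.11 [0.144 0.15  0.155] -0.104 [0.145 0.149 0.153] -0.098 [0.145 0.151 0.157] -0.092 [0.147 0.153 0.157] -0.086 [0.148 0.151 0.155] -0.08 [0.148 0.152 0.166]
```

View pics/z3.png

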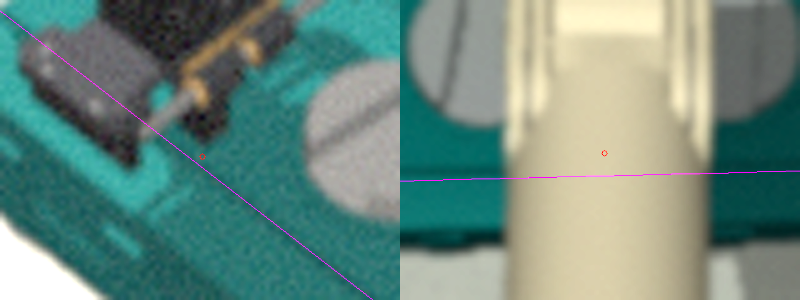

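Depth shows the hatch still about 0.06 rad open (lip at about 0.148 m). The reported TCP is lower than the surface it presses, so there may be a height offset. I'll keep pressing in small steps and watch the force.

```bash
for k in 1 2 3; do python3 -m pendant '0.004 0 0 0 0 0;0.008 0 0 0 0 0;0.012 0 0 0 0 0;0.016 0 0 0 0 0' | grep -E "ee_pos|force"; done; python3 -c "
from h import *
hatch('side')"
```

```text
ee_pos: [0.5097, -0.0059, 0.1216]
ft_force: [-1.9, 0.5, 2.4]
ee_pos: [0.5097, -0.0059, 0.1176]
ft_force: [-1.1, 0.1, 0.8]
ee_pos: [0.5097, -0.0059, 0.1136]
ft_force: [-1.4, -0.2, 1.7]
side -0.12 586 [0.1196 0.1312 0.1389] 0.1208
side -0.08 223 [0.1348 0.1376 0.1428] 0.1209
side -0.04 85 [0.134  0.1371 0.1408] 0.1206
side 0 153 [0.1339 0.1364 0.1419] 0.1207
side 0.04 316 [0.1335 0.1358 0.1388] 0.121
side 0.08 419 [0.1329 0.1358 0.1399] 0.1209
```

```bash
for k in 1 2 3; do python3 -m pendant '0.002 0 0 0 0 0;0.004 0 0 0 0 0;0.006 0 0 0 0 0;0.006 0 0 0 0 0' | grep -E "ee_pos|force"; done; python3 - <<'E'
from h import *
p,d,Y=hatch('side')
cv2.imwrite("pics/s4.png",cv2.convertScaleAbs(cv2.resize(p[160:250,220:340],None,fx=6.5,fy=6.5,interpolation=cv2.INTER_CUBIC),alpha=1.6))
E
```

```text
ee_pos: [0.5098, -0.0059, 0.1121]
ft_force: [-0.4, 0.3, 0.1]
ee_pos: [0.5098, -0.0059, 0.1112]
ft_force: [-3.4, -0.4, 7.2]
ee_pos: [0.5098, -0.0059, 0.111]
ft_force: [-11.4, 0.1, 23.8]
side -0.12 565 [0.1194 0.1302 0.1362] 0.1211
side -0.08 225 [0.1324 0.1355 0.1406] 0.1209
side -0.04 83 [0.1322 0.1353 0.1392] 0.121
side 0 151 [0.1331 0.1356 0.1387] 0.1207
side 0.04 310 [0.1326 0.1352 0.1379] 0.121
side 0.08 426 [0.1326 0.1353 0.1389] 0.1209
```

View pics/s4.png

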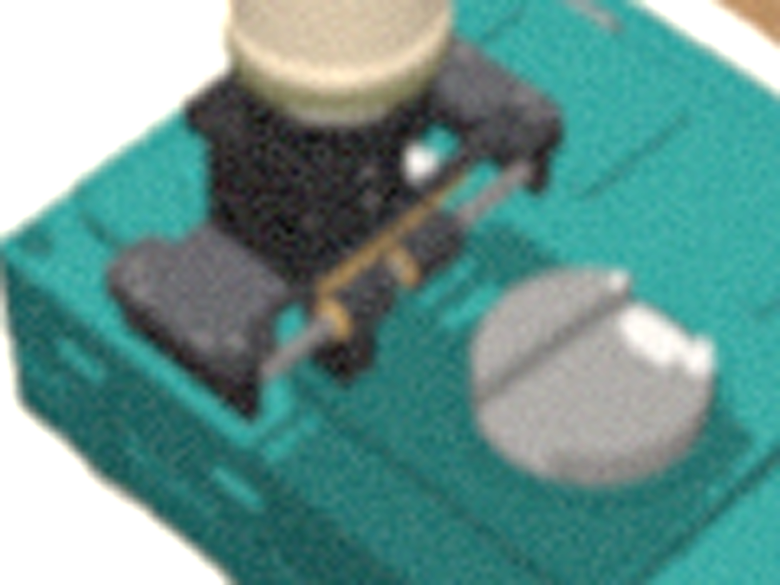

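```bash
python3 - <<'E'
from h import *
p,d=vision.camera('side'); X=cloud('side',d)
def at(cx,cy):
    u,v=220+cx/6.5,160+cy/6.5; print((cx,cy),X[int(round(v-.5)),int(round(u-.5))].round(4))
for q in[(245,400),(240,380),(200,350),(350,370),(350,360),(340,350),(320,310),(290,350),(540,180),(440,230),(250,250)]: at(*q)
m=(cv2.cvtColor(p,cv2.COLOR_BGR2HSV)[...,2]<60)&(abs(X[...,0]-.51)<.13)&(abs(X[...,1]+.006)<.06)&(X[...,2]>.1)&(X[...,2]<.32)
Q=X[m]
for z in np.arange(.12,.26,.01):
    k=Q[abs(Q[:,2]-z)<.005]; print(z.round(3),len(k),(k.min(0).round(3),k.max(0).round(3)) if len(k) else '')
E
```

```text
(245, 400) [ 0.4258 -0.0429  0.2187]
(240, 380) [ 0.4201 -0.0467  0.2389]
(200, 350) [ 0.4184 -0.0265  0.2418]
(350, 370) [ 0.5034 -0.0169  0.1492]
(350, 360) [ 0.5029 -0.0176  0.1546]
(340, 350) [ 0.4999 -0.017   0.1651]
(320, 310) [ 0.4791 -0.0291  0.2176]
(290, 350) [ 0.4538 -0.0381  0.2225]
(540, 180) [ 0.5926 -0.0393  0.2166]
(440, 230) [ 0.5331 -0.0393  0.2305]
(250, 250) [ 0.4592 -0.0109  0.253 ]
0.12 1 (array([ 0.495, -0.002,  0.121]), array([ 0.495, -0.002,  0.121]))
0.13 9 (array([ 0.502, -0.015,  0.129]), array([0.597, 0.009, 0.135]))
0.14 24 (array([ 0.5  , -0.018,  0.135]), array([0.593, 0.006, 0.145]))
0.15 20 (array([ 0.5  , -0.018,  0.145]), array([0.519, 0.002, 0.155]))
0.16 16 (array([ 0.499, -0.02 ,  0.156]), array([ 0.52 , -0.004,  0.165]))
0.17 3 (array([ 0.497, -0.017,  0.165]), array([ 0.501, -0.   ,  0.173]))
0.18 0 
0.19 0 
0.2 1 (array([ 0.427, -0.038,  0.205]), array([ 0.427, -0.038,  0.205]))
0.21 82 (array([ 0.422, -0.046,  0.206]), array([0.594, 0.023, 0.215]))
0.22 72 (array([ 0.423, -0.047,  0.215]), array([0.597, 0.019, 0.225]))
0.23 103 (array([ 0.416, -0.047,  0.225]), array([0.601, 0.021, 0.234]))
0.24 127 (array([ 0.414, -0.049,  0.235]), array([0.601, 0.02 , 0.245]))
0.25 210 (array([ 0.414, -0.048,  0.245]), array([0.593, 0.013, 0.255]))
0.26 109 (array([ 0.459, -0.035,  0.255]), array([0.525, 0.013, 0.265]))
```

The hatch is shut: it reads flat from hinge to edge, and the press reached 24 N. Depth also shows the real fingertips on the surface at 0.134 m while the reported z is 0.111, so the state z reads about 23 mm low. From here I'll use reported z = true z − 0.023. I'll lift clear and measure the fasteners.

```bash
python3 -m pendant '-0.2 0 0 0 0 0;-0.4 0 0 0 0 0;-0.6 0 0 0 0 0;-0.6 0 -0.3 0 0 0;-0.6 0 -0.6 0 0 0;-0.6 0 -0.9 0 0 0;-0.6 0 -1 0 0 0;-0.6 0 -1 0 0 0' -0.08
python3 - <<'E'
from h import *
out=[]
for n in("top","side"):
    p,d,Y=hatch(n); X=cloud(n,d); hsv=cv2.cvtColor(p,cv2.COLOR_BGR2HSV)
    for nm,(hx,hy) in dict(left=(-.045,.165),right=(-.045,.005)).items():
        m=(hsv[...,1]<90)&(Y[...,2]>.145)&(Y[...,2]<.165)&(np.hypot(Y[...,0]-hx,Y[...,1]-hy)<.07)
        Q=X[m]; (c,rad)=cv2.minEnclosingCircle(Q[:,:2].astype(np.float32))
        print(n,nm,m.sum(),"nominal",hw(hx,hy).round(4),"circle",np.round(c,4),round(rad,4),"z",np.median(Q[:,2]).round(4))
        # slot-floor
        f=(hsv[...,1]<90)&(Y[...,2]>.125)&(Y[...,2]<.143)&(np.hypot(Y[...,0]-hx,Y[...,1]-hy)<.045); F=X[f][:,:2]
        if len(F)>10:
            cc=F.mean(0); v=np.linalg.svd(F-cc,full_matrices=False)[2][0]; v*=np.sign(v[0]); print("   floor",len(F),cc.round(4),"slot dir",np.arctan2(v[1],v[0]).round(3))
    m=np.array([*hw(-.03,.085),.15]);u=proj(n,m)[0]; x,y=int(u[0])-60,int(u[1])-40
    out.append(cv2.resize(p[y:y+80,x:x+120],None,fx=4,fy=4,interpolation=cv2.INTER_CUBIC)[:300]); 
cv2.imwrite("pics/c5.png",cv2.convertScaleAbs(cv2.vconcat(out),alpha=1.6))
E
```

```text
time: 8.5
ee_pos: [0.4986, 0.2459, 0.2593]
eef_rot: [0.489, 0.511, -0.489, 0.511]
ft_force: [1.0, 0.3, 0.7]
width: 0.0398
top -0.12 565 [0.1183 0.1283 0.1373] 0.121
top -0.08 287 [0.1314 0.1361 0.1417] 0.1208
top -0.04 132 [0.1307 0.1363 0.1419] 0.1206
top 0 223 [0.1321 0.1358 0.1416] 0.1212
top 0.04 476 [0.1313 0.135  0.1391] 0.1211
top 0.08 458 [0.1315 0.1352 0.1395] 0.1211
top left 333 nominal [0.5674 0.0721] circle [0.5712 0.0764] 0.0501 z 0.1561
   floor 302 [0.5672 0.076 ] slot dir -0.077
top right 319 nominal [ 0.5738 -0.0878] circle [ 0.5782 -0.0838] 0.0506 z 0.156
   floor 318 [ 0.5726 -0.0854] slot dir 0.034
side -0.12 846 [0.1193 0.1305 0.1363] 0.1208
side -0.08 303 [0.1326 0.1357 0.1406] 0.1205
side -0.04 122 [0.1331 0.1358 0.1397] 0.1209
side 0 204 [0.1327 0.1355 0.1407] 0.121
side 0.04 519 [0.1325 0.1355 0.1383] 0.1207
side 0.08 499 [0.1323 0.1352 0.1388] 0.1209
side left 468 nominal [0.5674 0.0721] circle [0.5731 0.0675] 0.0549 z 0.155
   floor 265 [0.566  0.0805] slot dir -0.087
side right 486 nominal [ 0.5738 -0.0878] circle [ 0.5742 -0.0873] 0.0525 z 0.1556
   floor 346 [ 0.5728 -0.0818] slot dir 0.006
```

View pics/c5.png

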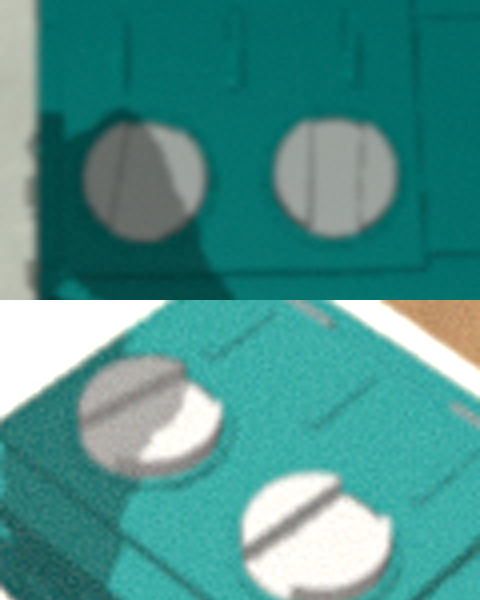

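Hatch shut, with both views reading 0.135 to 0.136 across it. The left slot direction is about -0.15 rad at (0.569, 0.0745) and the right about 0.03 rad at (0.575, -0.0855). The gripper is 40 mm open, so one finger goes in each half of a slot and the tool turns about the fastener's axis.

```bash
python3 - <<'E'
from h import *
b=goal([.569,.0745,.2593],-1.70); b=goal([.569,.0745,.16],-1.70,b)
E
```

```text
row [-0.007  0.252  0.724] [ 0.122 -0.001  0.001]
row [0.397 0.    0.   ] [0. 0. 0.]
```

```bash
python3 -m pendant '0 0.25 0.72 0.12 0 0;0 0.25 0.72 0.12 0 0;0 0.25 0.72 0.12 0 0;0 0.25 0.72 0.12 0 0;0.2 0.25 0.72 0.12 0 0;0.3 0.25 0.72 0.12 0 0;0.4 0.25 0.72 0.12 0 0;0.4 0.25 0.72 0.12 0 0'
cat >> h.py <<'E'
def body():
    t=r.read_state()['ee_pos']; 
    for n in("side","top"):
        p,d=vision.camera(n); X=cloud(n,d)
        m=(cv2.cvtColor(p,cv2.COLOR_BGR2HSV)[...,2]<70)&(abs(X[...,0]-t[0])<.13)&(abs(X[...,1]-t[1])<.13)
        for a,b in((.0,.06),(.08,.16)):
            Q=X[m&(X[...,2]>t[2]+.02+a)&(X[...,2]<t[2]+.02+b)]
            if len(Q)>5: print(n,a,len(Q),"p1",np.percentile(Q,1,axis=0).round(4),"p99",np.percentile(Q,99,axis=0).round(4), 'rect',cv2.minAreaRect(Q[:,:2].astype(np.float32)))
    return p
E
python3 - <<'E'
from h import *
body(); p,d=vision.camera("side"); t=r.read_state()['ee_pos']; u=proj('side',t)[0].astype(int)
cv2.imwrite("pics/s6.png",cv2.convertScaleAbs(cv2.resize(p[u[1]-55:u[1]+35,u[0]-50:u[0]+70],None,fx=6,fy=6,interpolation=cv2.INTER_CUBIC),alpha=1.6))
E
```

```text
time: 9.4
ee_pos: [0.5671, 0.0664, 0.1559]
eef_rot: [-0.531, -0.465, 0.535, -0.464]
ft_force: [0.5, 0.4, 0.4]
width: 0.0397
side 0.0 123 p1 [0.5359 0.0493 0.1811] p99 [0.5984 0.0753 0.234 ] rect ((0.56800377368927, 0.06462615728378296), (0.02225879207253456, 0.06705671548843384), 80.94989776611328)
side 0.08 1100 p1 [0.4719 0.018  0.2577] p99 [0.6526 0.0994 0.3327] rect ((0.5651841759681702, 0.061971742659807205), (0.07134095579385757, 0.1866343468427658), 82.16566467285156)
```

View pics/s6.png

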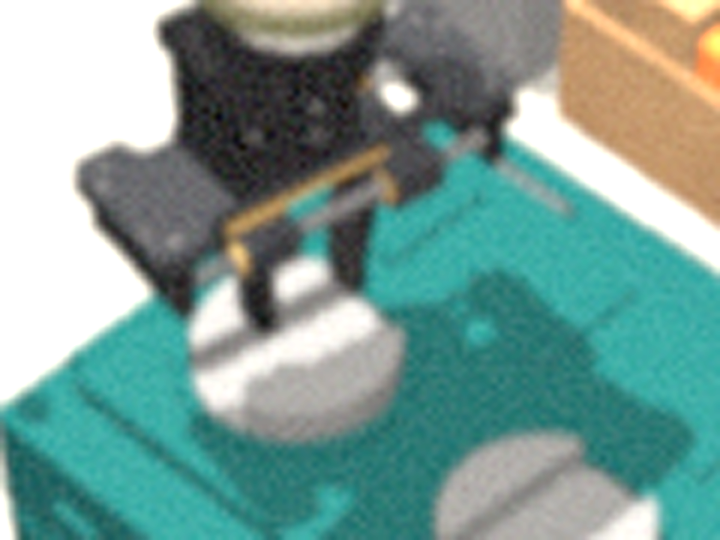

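```bash
python3 - <<'E'
from h import *
goal([.570,.0745,.121],-1.70)
E
```

```text
row [ 0.158 -0.004 -0.031] [-0.005 -0.    -0.001]
```

```bash
python3 -m pendant '0 0 -0.03 0 0 0;0 0 -0.03 0 0 0;0 0 -0.03 0 0 0' | grep -E "ee_pos|force"; python3 -m pendant '0.03 0 0 0 0 0;0.06 0 0 0 0 0;0.09 0 0 0 0 0;0.12 0 0 0 0 0;0.14 0 0 0 0 0;0.14 0 0 0 0 0'
```

```text
ee_pos: [0.5705, 0.0747, 0.1599]
ft_force: [0.9, 0.5, 0.2]
time: 10.45
ee_pos: [0.5696, 0.074, 0.1232]
eef_rot: [-0.533, -0.465, 0.534, -0.464]
ft_force: [0.0, -0.2, 0.5]
width: 0.04
```

```bash
python3 -m pendant '0.01 0 0 0.06 0 0;0.01 0 0 0.12 0 0;0.01 0 0 0.18 0 0;0.01 0 0 0.24 0 0;0.01 0 0 0.3 0 0;0.01 0 0 0.36 0 0;0.01 0 0 0.42 0 0;0.01 0 0 0.48 0 0'; python3 -c "
from h import *
s=r.read_state();print(s['torque'],s['joint_positions'][-1])"
```

```text
time: 11.25
ee_pos: [0.5697, 0.0732, 0.1218]
eef_rot: [-0.663, -0.245, 0.664, -0.246]
ft_force: [-3.2, -1.8, 0.9]
width: 0.0401
[-0.6572976   0.86878737  0.08303232] -0.9090489547960275
```

```bash
python3 -m pendant '0 0 0 0.06 0 0;0 0 0 0.12 0 0;0 0 0 0.18 0 0;0 0 0 0.24 0 0;0 0 0 0.3 0 0;0 0 0 0.36 0 0;0 0 0 0.42 0 0;0 0 0 0.48 0 0'; python3 -c "
from h import *
s=r.read_state();print(s['torque'],s['joint_positions'][-1])"
```

```text
time: 12.05
ee_pos: [0.5695, 0.0735, 0.1218]
eef_rot: [-0.707, 0.004, 0.708, 0.004]
ft_force: [-3.8, -1.2, 2.4]
width: 0.0402
[-0.4509746   1.08486324  0.07881449] -1.5879400247561133
```

```bash
for k in 1 2; do python3 -m pendant '0 0 0 0.03 0 0;0 0 0 0.06 0 0;0 0 0 0.09 0 0;0 0 0 0.1 0 0' | grep -E "ee_pos|force|eef"; python3 -c "
from h import *
s=r.read_state();print(s['torque'])"; done
```

```text
ee_pos: [0.5696, 0.0736, 0.1218]
eef_rot: [-0.704, 0.056, 0.705, 0.056]
ft_force: [-4.3, -2.7, 2.9]
[-0.47877441  1.11824753  0.10540548]
ee_pos: [0.5698, 0.0738, 0.1217]
eef_rot: [-0.698, 0.108, 0.699, 0.108]
ft_force: [-6.1, -2.8, 2.2]
[-0.4929813   1.15154448  0.08544419]
```

Still turning with no sign of the stop yet, so I'll continue in small increments.

```bash
for k in 1 2 3; do python3 -m pendant '0 0 0 0.015 0 0;0 0 0 0.03 0 0;0 0 0 0.03 0 0' | grep -E "ee_pos|force|eef"; python3 -c "
from h import *
s=r.read_state();print(s['torque'])"; done
```

```text
ee_pos: [0.5699, 0.0738, 0.1218]
eef_rot: [-0.696, 0.124, 0.696, 0.123]
ft_force: [-4.3, -2.2, 2.9]
[-0.49080076  1.08507023  0.01732609]
ee_pos: [0.57, 0.0738, 0.1218]
eef_rot: [-0.693, 0.139, 0.693, 0.139]
ft_force: [-4.6, -2.4, 3.3]
[-0.60279339  1.19890425  0.05035129]
ee_pos: [0.5698, 0.0742, 0.1218]
eef_rot: [-0.69, 0.154, 0.69, 0.154]
ft_force: [-4.6, -2.3, 3.7]
[-0.49619786  1.30987649  0.79262149]
```

```bash
python3 -m pendant '0 0 0 0.01 0 0;0 0 0 0.02 0 0;0 0 0 0.02 0 0' | grep -E "ee_pos|force|eef"; python3 -c "
from h import *
s=r.read_state();print(s['torque'])"
python3 -m pendant '0 0 0 -0.1 0 0;0 0 0 -0.2 0 0;0 0 0 -0.25 0 0;-0.1 0 0 -0.25 0 0;-0.3 0 0 -0.25 0 0;-0.4 0 0 -0.25 0 0;-0.5 0 0 -0.25 0 0;-0.5 0 0 -0.25 0 0'
python3 -c "
from h import *
b=goal([.576,-.0865,.2456],-1.55)"
```

```text
ee_pos: [0.5698, 0.0745, 0.1218]
eef_rot: [-0.688, 0.164, 0.688, 0.164]
ft_force: [-5.6, -2.4, 4.7]
[-0.43727136  1.44462856  1.65404516]
time: 14.85
ee_pos: [0.5723, 0.0746, 0.2504]
eef_rot: [0.709, -0.033, -0.704, -0.035]
ft_force: [0.4, 1.1, -0.4]
width: 0.0398
row [ 0.018  0.64  -0.076] [-1.125 -0.005 -0.002]
```

The left fastener hit a firm stop (torque rose from 0.1 to 1.65 N m). Now the right one.

```bash
python3 -m pendant '0 0.64 -0.08 -0.1 0 0;0 0.64 -0.08 -0.2 0 0;0 0.64 -0.08 -0.3 0 0;0 0.64 -0.08 -0.4 0 0;0 0.64 -0.08 -0.5 0 0;0 0.64 -0.08 -0.6 0 0;0 0.64 -0.08 -0.7 0 0;0 0.64 -0.08 -0.7 0 0'
python3 -m pendant '0 0 0 -0.1 0 0;0 0 0 -0.2 0 0;0 0 0 -0.3 0 0;0 0 0 -0.4 0 0;0 0 0 -0.42 0 0;0 0 0 -0.42 0 0;0 0 0 -0.42 0 0'
python3 -c "
from h import *
b=goal([.576,-.0855,.16],-1.55)
for n in ('top','side'):
    p,d=vision.camera(n);cv2.imwrite('pics/%s7.png'%n,p)
    u=proj(n,np.array([.57,0.03,.15]))[0].astype(int)
    if n=='side': cv2.imwrite('pics/s7.png',cv2.convertScaleAbs(cv2.resize(p[u[1]-60:u[1]+40,u[0]-60:u[0]+70],None,fx=5.5,fy=5.5,interpolation=cv2.INTER_CUBIC),alpha=1.6))
"
```

```text
time: 15.65
ee_pos: [0.575, -0.0868, 0.2461]
eef_rot: [0.627, 0.327, -0.627, 0.327]
ft_force: [0.8, -0.2, 0.0]
width: 0.04
time: 16.35
ee_pos: [0.5748, -0.087, 0.2465]
eef_rot: [0.498, 0.502, -0.497, 0.502]
ft_force: [0.1, 0.0, -0.2]
width: 0.0399
row [ 0.346  0.005 -0.006] [-0.007 -0.    -0.   ]
```

View pics/s7.png

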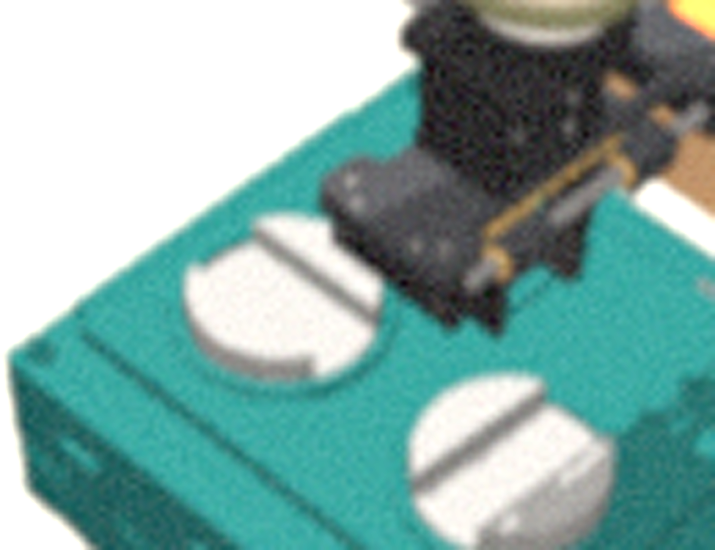

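The left slot now lies parallel to the hatch edge. Descending into the right slot.

```bash
python3 -m pendant '0.1 0 0 0 0 0;0.2 0 0 0 0 0;0.3 0 0 0 0 0;0.36 0 -0.006 0 0 0;0.4 0 -0.006 0 0 0;0.44 0 -0.006 0 0 0;0.48 0 -0.006 0 0 0;0.495 0 -0.006 0 0 0'
python3 -m pendant '0 0 0 0.06 0 0;0 0 0 0.12 0 0;0 0 0 0.18 0 0;0 0 0 0.24 0 0;0 0 0 0.3 0 0;0 0 0 0.36 0 0;0 0 0 0.42 0 0;0 0 0 0.48 0 0'; python3 -c "
from h import *
s=r.read_state();print(s['torque'],s['joint_positions'][-1])"
```

```text
time: 17.25
ee_pos: [0.5746, -0.0855, 0.1223]
eef_rot: [0.497, 0.503, -0.497, 0.503]
ft_force: [0.1, -0.8, -0.2]
width: 0.04
time: 18.05
ee_pos: [0.5743, -0.0865, 0.1232]
eef_rot: [-0.643, -0.294, 0.643, -0.295]
ft_force: [-2.4, -3.1, 1.2]
width: 0.0399
[-0.60461401  0.78684597  0.11314175] -0.43609317605674336
```

```bash
python3 -m pendant '0 0 0 0.06 0 0;0 0 0 0.12 0 0;0 0 0 0.18 0 0;0 0 0 0.24 0 0;0 0 0 0.3 0 0;0 0 0 0.36 0 0;0 0 0 0.42 0 0;0 0 0 0.48 0 0'; python3 -c "
from h import *
s=r.read_state();print(s['torque'],s['joint_positions'][-1])"
python3 -m pendant '0 0 0 0.06 0 0;0 0 0 0.12 0 0;0 0 0 0.18 0 0;0 0 0 0.22 0 0;0 0 0 0.25 0 0;0 0 0 0.27 0 0;0 0 0 0.27 0 0'; python3 -c "
from h import *
s=r.read_state();print(s['torque'],s['joint_positions'][-1])"
```

```text
time: 18.85
ee_pos: [0.5748, -0.0856, 0.1233]
eef_rot: [0.705, 0.05, -0.705, 0.049]
ft_force: [-0.1, 0.3, 0.7]
width: 0.0403
[-0.04212516  0.24315722  0.07027355] -1.1008283092396638
time: 19.55
ee_pos: [0.5755, -0.0854, 0.1233]
eef_rot: [0.702, -0.092, -0.701, -0.092]
ft_force: [3.7, 1.0, -1.5]
width: 0.0402
[ 0.09229258 -0.68393344  0.07976738] -1.4637056754557152
```

```bash
python3 -m pendant '0 0 0 0.03 0 0;0 0 0 0.06 0 0;0 0 0 0.08 0 0;0 0 0 0.08 0 0' | grep -E "force|eef"; python3 -c "
from h import *
print(r.read_state()['torque'])"; for k in 1 2 3; do python3 -m pendant '0 0 0 0.01 0 0;0 0 0 0.02 0 0;0 0 0 0.02 0 0' | grep -E "ee_pos|force|eef"; python3 -c "
from h import *
print(r.read_state()['torque'])"; done
```

```text
eef_rot: [0.695, -0.134, -0.694, -0.134]
ft_force: [5.1, 0.7, -1.9]
[ 0.07719957 -0.97417452  0.12358993]
ee_pos: [0.5758, -0.0855, 0.1234]
eef_rot: [0.693, -0.144, -0.691, -0.144]
ft_force: [5.5, 0.2, -2.3]
[-0.04448466 -1.24033703  0.18691535]
ee_pos: [0.5759, -0.0858, 0.1235]
eef_rot: [0.691, -0.154, -0.689, -0.154]
ft_force: [7.4, -1.1, -3.1]
[-0.32990207 -1.38230056  0.77058425]
ee_pos: [0.576, -0.086, 0.1235]
eef_rot: [0.689, -0.164, -0.687, -0.164]
ft_force: [7.1, -2.7, -1.5]
[-0.5941726  -1.43684161  1.66109898]
```

Same firm stop, at the same tool angle as the left. Back off, lift and check.

```bash
python3 -m pendant '0 0 0 -0.1 0 0;0 0 0 -0.2 0 0;0 0 0 -0.25 0 0;-0.1 0 0 -0.25 0 0;-0.3 0 0 -0.25 0 0;-0.5 0 0 -0.25 0 0;-0.7 0 0 -0.25 0 0;-0.7 0 0 -0.25 0 0'
python3 -m pendant '0 -0.2 0 0 0 0;0 -0.4 0 0 0 0;0 -0.6 0 0 0 0;0 -0.8 0 0 0 0;0 -1 0 0 0 0;0 -1 0 0 0 0'
python3 -m pendant '0 -0.2 0 0 0 0;0 -0.4 0.1 0 0 0;0 -0.6 0.2 0 0 0;0 -0.6 0.3 0 0 0;0 -0.6 0.3 0 0 0;0 -0.6 0.3 0 0 0'
python3 - <<'E'
from h import *
out=[]
for n in("top","side"):
    p,d,Y=hatch(n); hsv=cv2.cvtColor(p,cv2.COLOR_BGR2HSV)
    for hy in(.165,.005):
        f=(hsv[...,1]<90)&(Y[...,2]>.125)&(Y[...,2]<.143)&(np.hypot(Y[...,0]+.045,Y[...,1]-hy)<.045); F=Y[f][:,:2]
        v=np.linalg.svd(F-F.mean(0),full_matrices=False)[2][0]; v*=-np.sign(v[1]); print("   turn",hy,len(F),-np.arctan2(v[1],v[0]).round(3))
    c=p[140:270,200:400] if n=='top' else p[120:330,170:460]
    out.append(cv2.resize(c,(430,280),interpolation=cv2.INTER_CUBIC))
cv2.imwrite("pics/f8.png",cv2.convertScaleAbs(cv2.vconcat(out),alpha=1.5))
E
```

```text
time: 21.65
ee_pos: [0.5766, -0.0869, 0.3044]
eef_rot: [0.709, -0.034, -0.703, -0.034]
ft_force: [0.7, 0.2, -0.6]
width: 0.0403
time: 22.25
ee_pos: [0.5974, 0.1724, 0.296]
eef_rot: [-0.705, 0.029, 0.708, 0.03]
ft_force: [-0.6, 0.4, -1.1]
width: 0.0403
time: 22.85
ee_pos: [0.5379, 0.3197, 0.2979]
eef_rot: [-0.706, 0.034, 0.707, 0.033]
ft_force: [-0.0, -0.6, 0.7]
width: 0.0401
top -0.12 558 [0.1187 0.1285 0.137 ] 0.1204
top -0.08 283 [0.1311 0.1362 0.142 ] 0.1213
top -0.04 136 [0.1326 0.1361 0.1422] 0.1205
top 0 217 [0.1315 0.1356 0.1412] 0.1211
top 0.04 481 [0.1311 0.1353 0.1395] 0.1208
top 0.08 468 [0.1313 0.1355 0.1398] 0.1212
   turn 0.165 307 1.655
   turn 0.005 289 1.592
side -0.12 822 [0.1193 0.1301 0.1361] 0.1209
side -0.08 301 [0.1326 0.1355 0.1411] 0.1207
side -0.04 147 [0.1329 0.1359 0.1413] 0.121
side 0 198 [0.1321 0.1355 0.1396] 0.1207
side 0.04 532 [0.1324 0.1352 0.1381] 0.1209
side 0.08 495 [0.1324 0.1353 0.1385] 0.1208
   turn 0.165 285 1.614
   turn 0.005 322 1.617
```

View pics/f8.png

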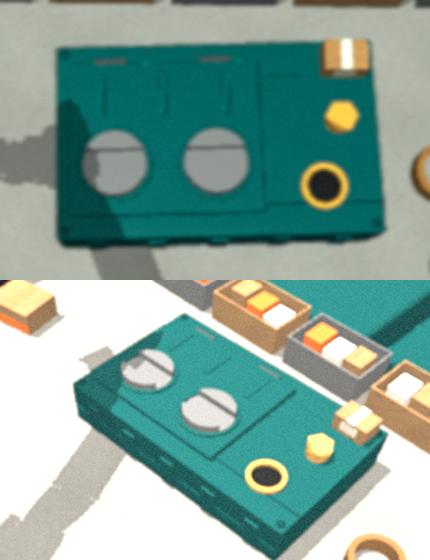

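Both slots are in line and parallel to the hinge. The hatch is flat, the plug and carton haven't moved, and the arm is clear, so I'm handing in.

```bash
python3 -c "
from bench import close_job; print(close_job())"
```

```text
the job is handed in; nothing more can be done
None
```

The job is handed in: I pressed the hatch shut with the closed fingertips, then turned the left and then the right fastener clockwise to their stops. For each fastener I put one fingertip in each half of the slot. It took about 23 s.

**Last checks:**
- **Hatch:** it reads flat in both views, about 0.135–0.136 m from near edge to hinge, against 0.134 m nominal. The press ended at 24 N.
- **Fasteners:** both stopped firmly at the same tool angle, with torque rising from about 0.1 to 1.66 N m. The pictures show the two slots in line and parallel to the hinge.
- **Rest of the scene:** in the last picture the plug and small carton on the unit are where they were. I didn't check the other loose items one by one; the arm travelled well above them. The arm was clear of everything at hand-in.

**Disagreements:**
- **Fingertip height:** the reported height was about 23 mm below where the depth images put the fingertips. I corrected for this using the contact on the hatch.
- **Slot angles:** the camera estimates were 1.59–1.66 rad, against the 1.571 rad stop. I put the difference down to depth noise and hidden parts of the slot floor.

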